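Unload the vial carrier from behind the reagent bottles

ROBOT

A 6-joint arm with a two-finger parallel gripper is mounted at the origin on a cart in front of the work surface, level with it; the furniture and walls round the work are solid. World frame = base frame: x ahead of the robot, y to its left, z up, the work surface at z = 0. Lengths are in mm, angles in rad, forces in N, time in s.
With the tool pointing down it reaches from about 400 to 925 mm from the base axis. Payload 12.5 kg.
Tool frame: the origin (TCP) lies midway between the tips of the shut fingers; the grasp point (between the pads) lies 19 mm behind it; z points along the fingers, y is the line along which they close (so a half turn about z gives the same grasp; the last joint's range is limited). The gripper opens to 95 mm and grips with 3 to 60 N. Pads are 20 mm wide; open, the fingers measure 119 mm over their backs; the gripper's body (75 mm by 180 mm) begins 59 mm behind the grasp point.
Start: joints at [-1.243, 0.491, 1.559, -0, 1.092, -0.106], TCP at [262.725, -567.117, 214.661] pointing down, gripper open.
Joint ranges: [-3.1, 3.1], [-0.84, 2.19], [0.05, 2.79], [-1.13, 4.28], [0.06, 2.93], [-2.69, 2.69]. Speed limits (rad/s): [2.22, 2.22, 2.79, 3.14, 3.14, 3.14].

INTERFACE

Orientations are given as [roll, pitch, yaw] about the fixed x, y, z axes, in that order (R = Rz(yaw) Ry(pitch) Rx(roll)).
In Python, from cell import * gives the robot as it stands.
- The arm moves only by the tool servo_tool, never from a script. Its argument "moves" is one flat list of numbers, 5 for each row, row after row: the shift along the world's x, y, z as a fraction of full scale, then the turn about the world's z as a fraction of full scale, then the opening, from 0 (shut) to 1 (fully open). A call has 1 to 12 rows; each row is the pose to reach, as a shift and turn from the pose commanded when the call began, turning the shorter way round; what a row does not reach only later rows make up. Full scale, the value 1, is 400 mm for a shift and 180 degrees for a turn. A row lasts 1/12 s, in which the tool goes at most 41.7 mm and 7.16 degrees, less where a joint would pass 70% of its speed; a pose out of reach is approached as far as the arm can. A call with a number of a shift or a turn outside -1 to 1 is refused whole. A call with a gripper value outside its range is refused whole. The fingers move at their own pace and stop on an object; the grip force is fixed at half the most. Time passes only in rows, so rows that repeat a pose let the fingers close. It gives the time, the measured TCP pose, the force, the opening and the grip force at its end, in the units of the state.
- state(): the state, without advancing time (a new reading comes with each control period).
- read_camera(name): name is "scene" or "top" or "wrist"; returns (picture, depth): 420x560x3 uint8, blue, green, red; 420x560 float32, mm along the optical axis (not along the pixel's ray), 0 where there is no reading.
- get_calibration(name): a dict with "K" (3x3 intrinsics, pixels), "R" (3x3) and "t" (3): a world point X has camera coordinates R X + t. Camera axes: x right, y down, z forward; pixel columns grow to the right and rows downward; lengths in mm; the calibration is good to about 2 mm. The wrist camera is an equidistant fisheye: a pixel r from the principal point sees the ray r / f radians off the axis. A picture is of the moment at which its call begins: read the wrist's pose just before it. get_calibration takes no time and is no camera call; for the wrist camera it gives the pose at the moment of the call.
- job_done(): hands the job in; it is judged then, once.
The state is a dict: "t": time; "joints": joint angles; "qvel": joint speeds; "tau": joint torques, N m; "eef_pos": TCP position; "tcp_rot": TCP orientation; "ft_force": force on the tool from outside, world axes, zero at the start; "moment": the same for the moment, N m; "opening": opening from 0.0 (shut) to 1.0 (fully open); "grip_force": force on a finger pad.
Only numpy, scipy, OpenCV 4.12 (cv2) and the standard library are available. Lean on these libraries where they do the work, as an engineer would, in place of code of your own. Each camera call takes 0.05 s, during which the arm holds its last target. There are 200 camera calls.

TASK

The vial carrier has to come off the sample preparation deck, but the three reagent bottles stand in its way: first stand all three in the white spill tray, then swing the locking bar fully up and back, slide the carrier forward out of its rails and set it down flat in the blue sample tray. Then put every bottle back upright into the very pocket of the deck it came from, because the dosing program draws from fixed positions, and leave the bar up and the beaker and the tape roll where they are.

Things in the scene. Friction and masses are not known exactly. Their poses are not given: they have to be found in the camera images.
- amber_bottle: small amber reagent bottle with black cap, 36 mm diameter, 79 mm high (body straight to 60 mm, cap 20 mm wide above), 85 g; origin at the centre of its underside, z up
- blue_cap_bottle: small white reagent bottle with blue cap, 34 mm diameter, 74 mm high (body straight to 56 mm, cap 19 mm wide above), 85 g; origin at the centre of its underside, z up
- red_cap_bottle: small white reagent bottle with red cap, 40 mm diameter, 86 mm high (body straight to 66 mm, cap 22 mm wide above), 85 g; origin at the centre of its underside, z up
- prep_deck: fixed low white box, grey top 30 mm above the bench, 220 (x) x 214 (y) mm. Origin on the bench, 5 mm in front of its middle; x points to its rear. Round pockets 52 mm wide, 9 mm deep at x=-70, y=-62, 0, 62 mm hold a bottle each. Behind, rails at y=-76 and 76 mm (x=14 to 80, 10 mm high) overhang the carrier's plate by 5 mm: it leaves only by sliding level to -x by 75 mm or more, across the pockets
- locking_bar (a joint): steel bail hinged at the deck's rear: 0 = down, locking the carrier; grows to 1.92 rad as its front rod swings up and back. Held by a red sleeve on the rod's free end, 15 mm thick, 40 mm long along y. In the deck's frame at value q the sleeve's centre is x = 98 - 92 cos q, y = -117, z = 40 + 92 sin q mm. Stiff: needs about 2 N and stays where left
- carrier: vial carrier, 0.35 kg: steel plate 80 (x) x 148 (y) x 4 mm, on it a fixed blue rack with fixed capped vials (top at 41 mm) and a handle arched along y; its black grip is a rod 12 mm thick, 70 mm long along y, axis 64 mm above the origin and over the centre of mass. Origin on the plate's underside (plate x = -46 to 34 mm); starts on the deck's top at deck x=45, y=0 mm, axes as the deck's
- spill_tray: white shallow plastic tray, outside 240 (x) x 110 (y) mm, 18 mm high, walls and floor 4 mm thick, fixed; origin under its centre, x along its long side. Three bottles fit in a row along x
- sample_tray: blue shallow plastic tray, outside 196 (x) x 130 (y) mm, 14 mm high, walls and floor 4 mm thick, fixed; origin under its centre, x along its long side. The carrier fits with its 148 mm side along the tray's long side, either way round
- beaker: clear beaker, 62 mm wide, 76 mm high, standing behind the work, a bystander; origin at the centre of its underside
- tape: yellow roll of tape, 63 mm wide, 19 mm high, lying behind the work, a bystander; origin at the centre of its underside
There are look-alikes about, which are no part of the job. Leave any purple or yellow look-alike of the red_cap_bottle alone. There is more than one size of the amber_bottle; the job needs the larger.

How it is judged (in metres and radians):
On the way, in this order (a step that is already met when the one before it is completed fails the run):
1. all three bottles stand released in the white spill tray, the bar still down (x of amber_bottle in the frame of spill_tray between -0.11 and 0.11 m and y of amber_bottle in the frame of spill_tray between -0.045 and 0.045 m and z of amber_bottle in the frame of spill_tray between -0.002 and 0.012 m and angle between each of amber_bottle, blue_cap_bottle, red_cap_bottle's own z axis and vertical below 0.15 rad and x of blue_cap_bottle in the frame of spill_tray between -0.11 and 0.11 m and y of blue_cap_bottle in the frame of spill_tray between -0.045 and 0.045 m and z of blue_cap_bottle in the frame of spill_tray between -0.002 and 0.012 m and x of red_cap_bottle in the frame of spill_tray between -0.11 and 0.11 m and y of red_cap_bottle in the frame of spill_tray between -0.045 and 0.045 m and z of red_cap_bottle in the frame of spill_tray between -0.002 and 0.012 m and contact force between the fingers and amber_bottle below 0.05 N and contact force between the fingers and blue_cap_bottle below 0.05 N and contact force between the fingers and red_cap_bottle below 0.05 N and linear speed of each of amber_bottle, blue_cap_bottle, red_cap_bottle below 0.02 m/s and value of joint locking_bar below 0.15 rad), for 0.2 s.
2. the locking bar is swung up and back, the carrier still in its rails (value of joint locking_bar above 1.65 rad and x of carrier in the frame of prep_deck above 0.03 m), for 0.2 s.
3. the carrier is slid forward on the deck until it is out of the rails, the bar up (value of joint locking_bar above 1.65 rad and x of carrier in the frame of prep_deck below -0.01 m and z of carrier in the frame of prep_deck below 0.045 m).
4. the carrier lies released and flat in the blue sample tray, the bottles still in the spill tray (x of amber_bottle in the frame of spill_tray between -0.11 and 0.11 m and y of amber_bottle in the frame of spill_tray between -0.045 and 0.045 m and z of amber_bottle in the frame of spill_tray between -0.002 and 0.012 m and angle between each of amber_bottle, blue_cap_bottle, red_cap_bottle's own z axis and vertical below 0.15 rad and x of blue_cap_bottle in the frame of spill_tray between -0.11 and 0.11 m and y of blue_cap_bottle in the frame of spill_tray between -0.045 and 0.045 m and z of blue_cap_bottle in the frame of spill_tray between -0.002 and 0.012 m and x of red_cap_bottle in the frame of spill_tray between -0.11 and 0.11 m and y of red_cap_bottle in the frame of spill_tray between -0.045 and 0.045 m and z of red_cap_bottle in the frame of spill_tray between -0.002 and 0.012 m and x of carrier in the frame of sample_tray between -0.025 and 0.025 m and y of carrier in the frame of sample_tray between -0.03 and 0.03 m and z of carrier in the frame of sample_tray between -0.002 and 0.01 m and angle between carrier's own z axis and vertical below 0.06 rad and angle between the y axis of carrier and the x axis of sample_tray, either way round below 0.35 rad and contact force between the fingers and carrier below 0.05 N and linear speed of carrier below 0.02 m/s and value of joint locking_bar above 1.65 rad), for 0.2 s.
At the end, for the whole second after the job is handed in: Each bottle stands upright (within 6 degrees) on the floor of the pocket it came from (within 20 mm of where it stood), the carrier lies flat in the blue sample tray with its long side along the tray's, the locking bar is up (over 1.65 rad), all released and at rest (distance of each of amber_bottle, blue_cap_bottle, red_cap_bottle from where it was at the start of the episode below 0.02 m and z of amber_bottle in the frame of prep_deck between 0.018 and 0.025 m and angle between each of amber_bottle, blue_cap_bottle, red_cap_bottle's own z axis and vertical below 0.1 rad and linear speed of each of amber_bottle, blue_cap_bottle, red_cap_bottle, carrier below 0.02 m/s and contact force between the fingers and amber_bottle below 0.05 N and z of blue_cap_bottle in the frame of prep_deck between 0.018 and 0.025 m and contact force between the fingers and blue_cap_bottle below 0.05 N and z of red_cap_bottle in the frame of prep_deck between 0.018 and 0.025 m and contact force between the fingers and red_cap_bottle below 0.05 N and x of carrier in the frame of sample_tray between -0.025 and 0.025 m and y of carrier in the frame of sample_tray between -0.03 and 0.03 m and z of carrier in the frame of sample_tray between -0.002 and 0.01 m and angle between carrier's own z axis and vertical below 0.06 rad and angle between the y axis of carrier and the x axis of sample_tray, either way round below 0.35 rad and contact force between the fingers and carrier below 0.05 N and value of joint locking_bar above 1.65 rad); the robot touches nothing.
It fails at once if the beaker or the tape roll is moved by more than 20 mm, or the beaker tipped (distance of any of beaker, tape from where it was at the start of the episode above 0.02 m or angle between beaker's own z axis and vertical above 0.35 rad).
It fails at once if a bottle or the carrier is tipped over (angle between any of amber_bottle, blue_cap_bottle, red_cap_bottle, carrier's own z axis and vertical above 0.8 rad).
It also fails if it takes over 141 s, if anything falls off the work surface, if the arm or the gripper's body presses on something with over 40 N, if the wrist force passes 120 N, or if a joint passes its speed limit or range.

## Working session

There is one attempt and no reset: what is moved stays moved. The work goes in short steps, Python scripts to look and compute and a tool call to move; the robot and the scene stay as the last step left them, time stands still between calls to the robot, and variables do not carry over. Pictures are saved under pics/ and viewed, at most 14 in all, crops included, and the job is handed in when it is done.

Besides the shell and the picture viewer there is one more tool, called after "Call:" as name(argument=value, ...), one argument or row to a line, values as JSON. servo_tool: Moves the arm, as the interface text tells. Its arguments: {"type":"object","properties":{"moves":{"type":"array"}},"required":["moves"]}

```bash
ls; mkdir -p pics; python3 - <<'E'
from cell import *
import cv2,numpy as np
for n in("scene","top"):
    p,d=read_camera(n); cv2.imwrite(f"pics/{n}0.png",p); np.save(f"{n}0.npy",d)
    c=get_calibration(n); print(n,np.round(c["K"],1).tolist(),np.round(c["R"],3).tolist(),np.round(c["t"],1).tolist())
s=state(); print(s["t"],s["eef_pos"],s["tcp_rot"],s["opening"])
E
```

```text
pics
scene [[523.3, 0.0, 278.7], [0.0, 523.3, 203.0], [0.0, 0.0, 1.0]] [[-0.911, -0.412, -0.014], [-0.28, 0.642, -0.714], [0.303, -0.646, -0.7]] [499.8, 199.9, 945.0]
top [[529.8, 0.0, 285.6], [0.0, 529.8, 208.7], [0.0, 0.0, 1.0]] [[0.004, -1.0, -0.026], [-0.984, 0.001, -0.18], [0.18, 0.026, -0.983]] [19.9, 583.3, 1069.4]
0.1 [ 262.63890789 -566.88618203  214.13901716] [-3.14060863e+00 -9.10650873e-05  4.33791685e-01] 0.9995274199941501
```

View pics/scene0.png

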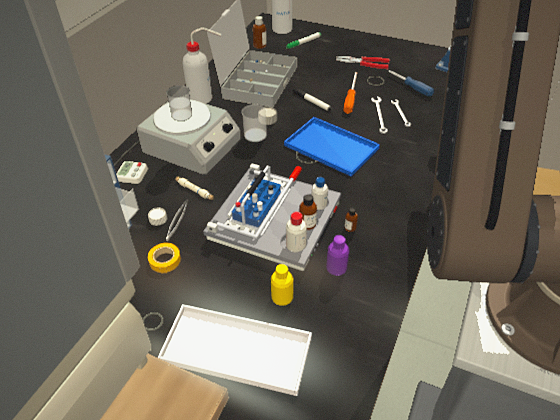

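View pics/top0.png

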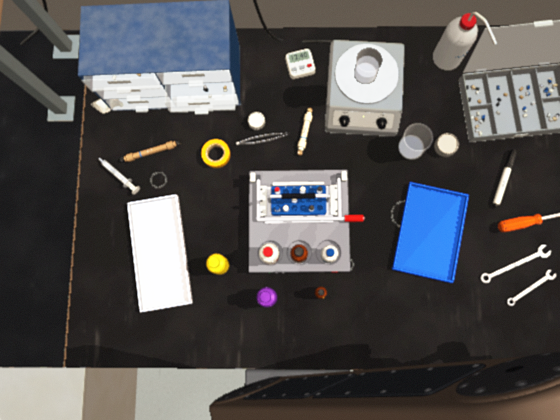

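The scene picture shows the deck at about (275,215), the white tray at (235,350) and the blue tray at (332,145). In the top picture the deck is at (300,220), with red, amber and blue bottles at (268,252), (299,252) and (330,252), and the sleeve at (355,218).

Candidates:
- **Amber:** (299,252) on the deck and (321,293) on the bench. The deck one is larger and stands in a pocket, so it fits.
- **Red-cap shape:** (268,252) red and white, (217,264) yellow, (267,297) purple. The red and white one fits.

```bash
cat > h.py <<'E'
from cell import *
import cv2,numpy as np
def ray(name,uv,z,c=None):
    c=c or get_calibration(name); K,R,t=[np.array(c[k]) for k in("K","R","t")]
    uv=np.atleast_2d(np.array(uv,float)); d=(np.linalg.inv(K)@np.c_[uv,np.ones(len(uv))].T).T@R
    o=-R.T@t; return o+d*((z-o[2])/d[:,2])[:,None]
def comps(m,amin):
    n,l,s,c=cv2.connectedComponentsWithStats(m.astype(np.uint8)); return [(l==i,s[i],c[i]) for i in range(1,n) if s[i][4]>=amin]
def cloud(name,d):
    c=get_calibration(name); K,R,t=[np.array(c[k]) for k in("K","R","t")]
    v,u=np.mgrid[:d.shape[0],:d.shape[1]]; P=np.stack([(u-K[0,2])/K[0,0]*d,(v-K[1,2])/K[1,1]*d,d],-1)
    return (P-t)@R
E
python3 - <<'E'
from h import *
p=cv2.imread("pics/top0.png"); d=np.load("top0.npy"); P=cloud("top",d); h=cv2.cvtColor(p,cv2.COLOR_BGR2HSV); H,S,V=cv2.split(h)
def box(u0,v0,u1,v1):
    m=np.zeros(H.shape,bool); m[v0:v1,u0:u1]=1; return m
def rep(n,m,z):
    for q,s,c in comps(m,25):
        r=cv2.minAreaRect(ray("top",np.argwhere(q)[:,::-1],z)[:,:2].astype(np.float32))
        print(n,"px",c.round(1),"A",s[4],"rect c",np.round(r[0],1),"size",np.round(r[1],1),"ang",round(r[2],1),"zmed",np.median(P[q][:,2]).round(1),"z95",np.percentile(P[q][:,2],95).round(1))
rep("blue tray",(H>100)&(H<125)&(S>170)&box(380,170,480,290),14)
rep("white tray",(S<60)&(V>150)&box(115,185,200,320),18)
rep("deck", cv2.morphologyEx(((P[...,2]>22)&box(235,160,370,285)).astype(np.uint8),cv2.MORPH_OPEN,np.ones((5,5)))>0,30)
rep("deckbase", (P[...,2]>10)&(P[...,2]<200)&box(245,165,352,280),30)
rep("red",(S>140)&((H<8)|(H>172))&(V>90)&box(240,200,380,280),95)
rep("blue",(S>120)&(H>100)&(H<130)&box(315,235,345,265),93)
Z=P[...,2]
for n,b,lo in(("red cap",box(252,236,284,268),98),("amb cap",box(284,236,314,268),91),("blu cap",box(314,236,346,268),86),("small",box(310,280,335,305),30),("handle",box(255,175,345,225),88),("sleeve",box(345,205,372,230),40)):
    q=b&(Z>lo)&(d>0); print(n,q.sum(),P[q].mean(0).round(1) if q.any() else "", Z[b].max().round(1), P[q].min(0).round(1) if q.any() else "",P[q].max(0).round(1) if q.any() else "")
s=cv2.imread("pics/scene0.png")
a=cv2.resize(p[160:310,235:375],None,fx=2.8,fy=2.8,interpolation=cv2.INTER_CUBIC); b=cv2.resize(s[150:290,200:360],(480,420),interpolation=cv2.INTER_CUBIC); 
a=cv2.resize(a,(300,int(a.shape[0]*300/a.shape[1])),)
a=cv2.copyMakeBorder(a,0,420-a.shape[0],0,0,cv2.BORDER_CONSTANT); cv2.imwrite("pics/crop1.png",np.hstack([a,b]))
E
```

```text
blue tray px [430.5 232. ] A 5669 rect c [ 540.8 -292.1] size [133.5 199.8] ang 76.9 zmed 4.4 z95 14.0
white tray px [133.  188.1] A 64 rect c [639.7 362.5] size [29.4 17. ] ang 46.1 zmed 13.6 z95 23.2
white tray px [158.7 252.9] A 5881 rect c [495.7 296.9] size [243.1 115. ] ang 9.8 zmed 4.5 z95 18.0
deck px [298.6 219.4] A 9708 rect c [563.7 -21.5] size [220.5 243.6] ang 0.9 zmed 32.8 z95 94.4
deckbase px [298.5 221. ] A 10080 rect c [562.8  -9.7] size [221.9 220. ] ang 0.9 zmed 32.2 z95 91.7
red px [354.  217.6] A 144 rect c [ 557.3 -119.1] size [36.6 14.4] ang 90.0 zmed 45.3 z95 50.0
red px [267.3 251.5] A 75 rect c [488.7  56.2] size [18.6 17. ] ang 45.3 zmed 106.9 z95 110.0
blue px [329.9 252. ] A 44 rect c [487.5 -69.9] size [12.  12.2] ang 89.4 zmed 94.1 z95 96.9
red cap 97 [487.9  55.  106.5] 1157.2 [477.5  44.3  98.8] [498.3  66.  112.2]
amb cap 74 [488.8  -6.6  99.1] 1157.2 [479.4 -15.7  91.4] [497.    2.4 104.8]
blu cap 67 [487.4 -69.6  94.1] 1157.2 [479.3 -77.8  88.5] [495.5 -61.8  98.2]
small 110 [409.7 -51.7  43.1] 1157.2 [399.1 -63.9  31.2] [421.9 -40.8  56.8]
handle 282 [602.5  -5.7  97.7] 1157.2 [597.4 -69.3  89.3] [608.4  58.1 104.4]
sleeve 123 [ 564.8 -123.3   45.8] 1157.2 [ 558.1 -143.8   40.1] [ 571.7 -104.6   53.4]
```

View pics/crop1.png

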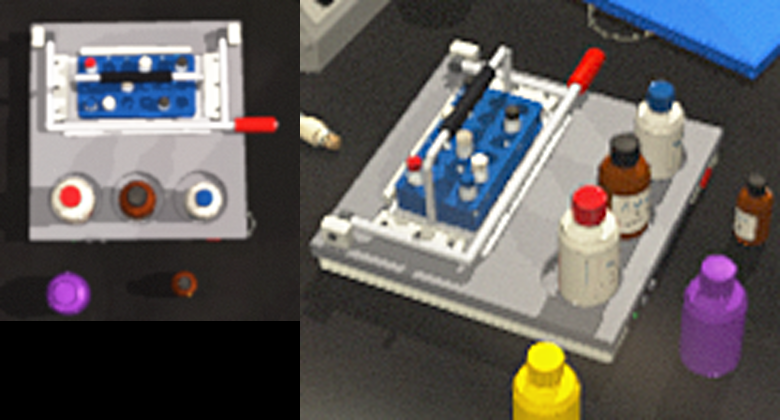

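The crop shows the red, amber and blue bottles in the deck pockets, the larger amber on the deck, and the small amber, purple and yellow look-alikes off the deck. The measurements agree with the nominal sizes: deck origin about (558,-7), yaw about 0.5°, pockets at x≈488, sleeve at (564.5,-123.5). The approach comes next.

Call:
servo_tool(
  moves=[0.05, 0.1, 0, 0.04, 0.6, 0.1, 0.2, 0, 0.08, 0.6, 0.15, 0.3, 0, 0.12, 0.6, 0.2, 0.4, 0, 0.16, 0.6, 0.25, 0.5, 0, 0.2, 0.6, 0.3, 0.6, 0, 0.24, 0.6, 0.35, 0.7, 0, 0.28, 0.6, 0.4, 0.8, 0, 0.32, 0.6, 0.45, 0.9, 0, 0.3619, 0.6, 0.47, 0.95, 0, 0.3619, 0.6, 0.47, 0.95, 0, 0.3619, 0.6, 0.47, 0.95, 0, 0.3619, 0.6],
)

```text
t: 1.1
eef_pos: [451.4, -185.0, 214.6]
tcp_rot: [-3.141, -0.0, 1.574]
ft_force: [-0.7, 0.3, -0.3]
opening: 0.598
grip_force: 0.0
```

Call:
servo_tool(
  moves=[0.02, 0.1, -0.02, 0, 0.6, 0.04, 0.2, -0.05, 0, 0.6, 0.06, 0.3, -0.08, 0, 0.6, 0.08, 0.4, -0.11, 0, 0.6, 0.093, 0.5, -0.14, 0, 0.6, 0.093, 0.58, -0.16, 0, 0.6, 0.093, 0.606, -0.16, 0, 0.6, 0.093, 0.606, -0.16, 0, 0.6, 0.093, 0.606, -0.23, 0, 0.6, 0.093, 0.606, -0.29, 0, 0.6, 0.093, 0.606, -0.29, 0, 0.6, 0.093, 0.606, -0.29, 0, 0.6],
)

```text
t: 2.1
eef_pos: [487.9, 53.6, 98.6]
tcp_rot: [-3.14, 0.0, 1.569]
ft_force: [-0.1, 0.5, -0.1]
opening: 0.6
grip_force: 0.0
```

```bash
python3 - <<'E'
from h import *
s=state(); print(s["eef_pos"],s["joints"])
p,_=read_camera("top"); q,_=read_camera("scene")
cv2.imwrite("pics/a1.png",np.hstack([cv2.resize(p[150:320,200:400],(400,340)),cv2.resize(q[130:300,200:400],(400,340))]))
E
```

```text
[487.90812541  53.61253858  98.56499893] [-2.51232995e-02  4.70543619e-01  2.00277615e+00 -2.83177590e-04
  6.70002603e-01 -2.29320683e-02]
```

View pics/a1.png

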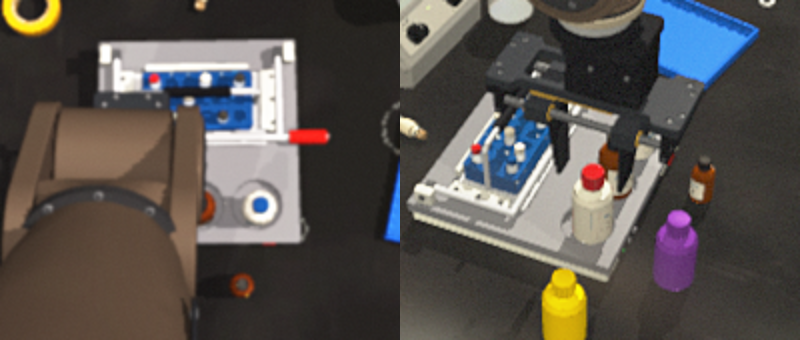

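The tips straddle the red cap, at crop (560,170) and (625,188) around (593,179). I'll descend and close.

Call:
servo_tool(
  moves=[0, 0, -0.04, 0, 0.6, 0, 0, -0.08, 0, 0.6, 0, 0, -0.12, 0, 0.6, 0, 0, -0.147, 0, 0.6, 0, 0, -0.147, 0, 0.6, 0, 0, -0.147, 0, 0.3, 0, 0, -0.147, 0, 0.3, 0, 0, -0.147, 0, 0.3, 0, 0, -0.147, 0, 0.3, 0, 0, -0.147, 0, 0.3, 0, 0, -0.147, 0, 0.3, 0, 0, -0.147, 0, 0.3],
)

```text
t: 3.2
eef_pos: [488.5, 55.2, 40.9]
tcp_rot: [3.14, 0.0, 1.571]
ft_force: [-0.5, -0.7, 7.6]
opening: 0.415
grip_force: 30.0
```

Call:
servo_tool(
  moves=[0, 0, 0.05, 0, 0.3, 0, 0, 0.12, 0, 0.3, 0, 0, 0.2, 0, 0.3, 0, 0, 0.25, 0, 0.3, 0.02, 0.07, 0.25, 0, 0.3, 0.05, 0.16, 0.25, 0, 0.3, 0.08, 0.25, 0.25, 0, 0.3, 0.11, 0.34, 0.25, 0, 0.3, 0.14, 0.43, 0.25, 0, 0.3, 0.16, 0.52, 0.25, 0, 0.3, 0.18, 0.59, 0.25, 0, 0.3, 0.19, 0.634, 0.25, 0, 0.3],
)

```text
t: 4.2
eef_pos: [564.2, 311.9, 140.2]
tcp_rot: [3.141, -0.001, 1.572]
ft_force: [-0.6, -1.1, -1.2]
opening: 0.417
grip_force: 30.0
```

Call:
servo_tool(
  moves=[0, 0, 0, 0, 0.3, 0, 0, -0.06, 0, 0.3, 0, 0, -0.13, 0, 0.3, 0, 0, -0.2, 0, 0.3, 0, 0, -0.25, 0, 0.3, 0, 0, -0.28, 0, 0.3, 0, 0, -0.291, 0, 0.3, 0, 0, -0.291, 0, 0.3, 0, 0, -0.291, 0, 0.6, 0, 0, -0.291, 0, 0.6, 0, 0, -0.291, 0, 0.6, 0, 0, -0.291, 0, 0.6],
)

```text
t: 5.2
eef_pos: [564.2, 308.9, 24.0]
tcp_rot: [3.141, -0.0, 1.571]
ft_force: [-0.3, -0.5, -0.8]
opening: 0.587
grip_force: 0.0
```

Call:
servo_tool(
  moves=[0, 0, 0.06, 0, 0.6, 0, 0, 0.15, 0, 0.6, 0, 0, 0.24, 0, 0.6, -0.01, -0.05, 0.291, 0, 0.6, -0.03, -0.15, 0.291, 0, 0.6, -0.06, -0.25, 0.291, 0, 0.6, -0.09, -0.35, 0.291, 0, 0.6, -0.12, -0.45, 0.291, 0, 0.6, -0.15, -0.55, 0.291, 0, 0.6, -0.18, -0.65, 0.291, 0, 0.6, -0.19, -0.74, 0.291, 0, 0.6, -0.19, -0.789, 0.291, 0, 0.6],
)

```text
t: 6.2
eef_pos: [486.8, -9.6, 140.3]
tcp_rot: [3.141, 0.0, 1.569]
ft_force: [-0.3, -0.6, -0.2]
opening: 0.602
grip_force: 0.0
```

Call:
servo_tool(
  moves=[0, 0, 0, 0, 0.6, 0, 0, -0.06, 0, 0.6, 0, 0, -0.13, 0, 0.6, 0, 0, -0.19, 0, 0.6, 0, 0, -0.23, 0, 0.6, 0, 0, -0.25, 0, 0.6, 0, 0, -0.25, 0, 0.3, 0, 0, -0.25, 0, 0.3, 0, 0, -0.25, 0, 0.3, 0, 0, -0.25, 0, 0.3, 0, 0, -0.25, 0, 0.3, 0, 0, -0.25, 0, 0.3],
)

```text
t: 7.2
eef_pos: [488.5, -6.7, 40.8]
tcp_rot: [3.14, 0.0, 1.571]
ft_force: [-0.5, 0.8, 7.4]
opening: 0.376
grip_force: 30.0
```

Call:
servo_tool(
  moves=[0, 0, 0.05, 0, 0.3, 0, 0, 0.12, 0, 0.3, 0, 0, 0.2, 0, 0.3, 0, 0.02, 0.25, 0, 0.3, 0.01, 0.1, 0.25, 0, 0.3, 0.015, 0.2, 0.25, 0, 0.3, 0.015, 0.3, 0.25, 0, 0.3, 0.015, 0.4, 0.25, 0, 0.3, 0.015, 0.5, 0.25, 0, 0.3, 0.015, 0.6, 0.25, 0, 0.3, 0.015, 0.69, 0.25, 0, 0.3, 0.015, 0.759, 0.25, 0, 0.3],
)

```text
t: 8.2
eef_pos: [493.4, 299.6, 140.3]
tcp_rot: [3.141, -0.0, 1.572]
ft_force: [0.5, -0.4, -0.6]
opening: 0.377
grip_force: 30.0
```

Call:
servo_tool(
  moves=[0, 0, 0, 0, 0.3, 0, 0, -0.06, 0, 0.3, 0, 0, -0.13, 0, 0.3, 0, 0, -0.2, 0, 0.3, 0, 0, -0.25, 0, 0.3, 0, 0, -0.28, 0, 0.3, 0, 0, -0.291, 0, 0.3, 0, 0, -0.291, 0, 0.3, 0, 0, -0.291, 0, 0.55, 0, 0, -0.291, 0, 0.55, 0, 0, -0.291, 0, 0.55, 0, 0, -0.291, 0, 0.55],
)

```text
t: 9.2
eef_pos: [494.2, 296.9, 23.9]
tcp_rot: [3.141, -0.0, 1.571]
ft_force: [0.1, -0.5, -0.5]
opening: 0.545
grip_force: 0.0
```

Call:
servo_tool(
  moves=[0, 0, 0.06, 0, 0.55, 0, 0, 0.15, 0, 0.55, 0, 0, 0.24, 0, 0.55, 0, -0.06, 0.291, 0, 0.55, 0, -0.16, 0.291, 0, 0.55, 0, -0.26, 0.291, 0, 0.55, 0, -0.36, 0.291, 0, 0.55, -0.01, -0.46, 0.291, 0, 0.55, -0.015, -0.56, 0.291, 0, 0.55, -0.015, -0.66, 0.291, 0, 0.55, -0.015, -0.76, 0.291, 0, 0.55, -0.015, -0.85, 0.291, 0, 0.55],
)

```text
t: 10.2
eef_pos: [487.6, -45.3, 140.2]
tcp_rot: [3.141, 0.0, 1.57]
ft_force: [1.0, -0.1, 0.4]
opening: 0.552
grip_force: 0.0
```

Call:
servo_tool(
  moves=[0, -0.0665, 0, 0, 0.58, 0, -0.0665, 0, 0, 0.58, 0, -0.0665, -0.06, 0, 0.58, 0, -0.0665, -0.13, 0, 0.58, 0, -0.0665, -0.19, 0, 0.58, 0, -0.0665, -0.23, 0, 0.58, 0, -0.0665, -0.25, 0, 0.58, 0, -0.0665, -0.25, 0, 0.28, 0, -0.0665, -0.25, 0, 0.28, 0, -0.0665, -0.25, 0, 0.28, 0, -0.0665, -0.25, 0, 0.28, 0, -0.0665, -0.25, 0, 0.28],
)

```text
t: 11.2
eef_pos: [488.4, -69.7, 40.9]
tcp_rot: [3.14, 0.0, 1.571]
ft_force: [0.4, 1.2, 6.0]
opening: 0.354
grip_force: 30.0
```

Call:
servo_tool(
  moves=[0, 0, 0.05, 0, 0.28, 0, 0, 0.12, 0, 0.28, 0, 0, 0.2, 0, 0.28, 0, 0.04, 0.25, 0, 0.28, -0.01, 0.13, 0.25, 0, 0.28, -0.03, 0.23, 0.25, 0, 0.28, -0.05, 0.33, 0.25, 0, 0.28, -0.07, 0.43, 0.25, 0, 0.28, -0.09, 0.53, 0.25, 0, 0.28, -0.11, 0.63, 0.25, 0, 0.28, -0.13, 0.73, 0.25, 0, 0.28, -0.15, 0.82, 0.25, 0, 0.28],
)

```text
t: 12.2
eef_pos: [427.1, 260.5, 140.5]
tcp_rot: [3.14, -0.0, 1.571]
ft_force: [0.6, -0.7, 0.4]
opening: 0.349
grip_force: 30.0
```

Call:
servo_tool(
  moves=[-0.003, 0.067, 0, 0, 0.28, -0.003, 0.067, 0, 0, 0.28, -0.003, 0.067, -0.07, 0, 0.28, -0.003, 0.067, -0.15, 0, 0.28, -0.003, 0.067, -0.22, 0, 0.28, -0.003, 0.067, -0.27, 0, 0.28, -0.003, 0.067, -0.291, 0, 0.28, -0.003, 0.067, -0.291, 0, 0.28, -0.003, 0.067, -0.291, 0, 0.55, -0.003, 0.067, -0.291, 0, 0.55, -0.003, 0.067, -0.291, 0, 0.55, -0.003, 0.067, -0.291, 0, 0.55],
)

```text
t: 13.2
eef_pos: [427.1, 285.1, 24.1]
tcp_rot: [3.14, -0.0, 1.571]
ft_force: [0.4, -0.1, -0.9]
opening: 0.535
grip_force: 0.0
```

Call:
servo_tool(
  moves=[0, 0, 0.06, 0, 0.55, 0, 0, 0.15, 0, 0.55, 0, 0, 0.24, 0, 0.55, 0.01, -0.06, 0.291, 0, 0.55, 0.04, -0.15, 0.291, 0, 0.55, 0.08, -0.24, 0.291, 0, 0.55, 0.12, -0.33, 0.291, 0, 0.55, 0.16, -0.42, 0.291, 0, 0.55, 0.2, -0.51, 0.291, 0, 0.5, 0.24, -0.6, 0.291, 0, 0.45, 0.28, -0.69, 0.291, 0, 0.45, 0.32, -0.78, 0.291, 0, 0.45],
)

```text
t: 14.2
eef_pos: [555.2, -29.0, 140.4]
tcp_rot: [3.141, 0.0, 1.571]
ft_force: [0.7, 1.0, -1.0]
opening: 0.454
grip_force: 0.0
```

Call:
servo_tool(
  moves=[0.02, -0.09, 0, 0, 0.45, 0.024, -0.18, 0, 0, 0.45, 0.024, -0.25, 0, 0, 0.45, 0.024, -0.258, 0, 0, 0.45, 0.024, -0.258, 0, 0, 0.45, 0.024, -0.258, 0, 0, 0.45, 0.024, -0.258, -0.08, 0, 0.45, 0.024, -0.258, -0.15, 0, 0.45, 0.024, -0.258, -0.2, 0, 0.45, 0.024, -0.258, -0.2, 0, 0.45, 0.024, -0.258, -0.2, 0, 0.45],
)

```text
t: 15.12
eef_pos: [564.2, -128.7, 59.8]
tcp_rot: [-3.14, -0.001, 1.572]
ft_force: [0.0, -0.5, -0.6]
opening: 0.449
grip_force: 0.0
```

```bash
python3 - <<'E'
from h import *
s=state(); print(s["eef_pos"])
p,_=read_camera("top"); q,_=read_camera("scene")
cv2.imwrite("pics/a2.png",np.hstack([cv2.resize(p[150:320,120:320],(400,340)),cv2.resize(q[130:300,180:380],(400,340))]))
E
```

```text
[ 564.15731903 -128.73121924   59.75164227]
```

View pics/a2.png

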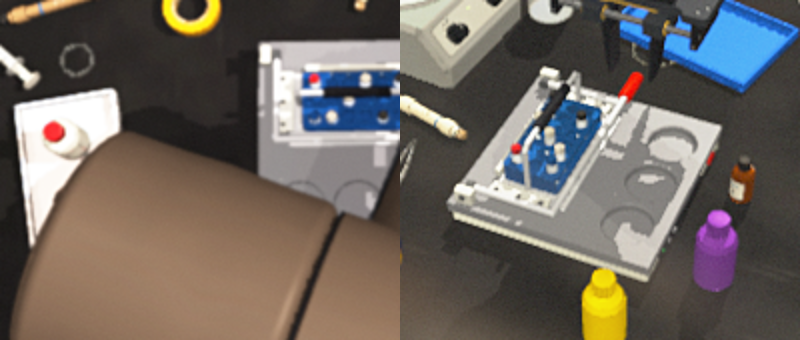

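The pockets are empty and red stands in the tray. The fingers straddle the red sleeve at crop (632,85). I'll descend and grip.

Call:
servo_tool(
  moves=[0, 0, -0.03, 0, 0.45, 0, 0, -0.06, 0, 0.45, 0, 0, -0.085, 0, 0.45, 0, 0, -0.092, 0, 0.45, 0, 0, -0.092, 0, 0.45, 0, 0, -0.092, 0, 0.05, 0, 0, -0.092, 0, 0.05, 0, 0, -0.092, 0, 0.05, 0, 0, -0.092, 0, 0.05, 0, 0, -0.092, 0, 0.05, 0, 0, -0.092, 0, 0.05, 0, 0, -0.092, 0, 0.05],
)

```text
t: 16.22
eef_pos: [565.6, -130.3, 23.5]
tcp_rot: [3.139, 0.001, 1.571]
ft_force: [5.2, 1.3, -1.2]
opening: 0.145
grip_force: 30.0
```

Call:
servo_tool(
  moves=[0.001, 0, 0.018, 0, 0.05, 0.003, 0, 0.037, 0, 0.05, 0.007, 0, 0.055, 0, 0.05, 0.012, 0, 0.072, 0, 0.05, 0.018, 0, 0.09, 0, 0.05, 0.026, 0, 0.106, 0, 0.05, 0.035, 0, 0.122, 0, 0.05, 0.046, 0, 0.137, 0, 0.05, 0.057, 0, 0.152, 0, 0.05, 0.07, 0, 0.165, 0, 0.05, 0.084, 0, 0.177, 0, 0.05, 0.098, 0, 0.188, 0, 0.05],
)

```text
t: 17.22
eef_pos: [599.0, -129.9, 99.5]
tcp_rot: [-3.131, -0.001, 1.572]
ft_force: [-29.2, -2.7, 25.3]
opening: 0.151
grip_force: 30.0
```

Call:
servo_tool(
  moves=[0.016, 0, 0.01, 0, 0.05, 0.032, 0, 0.019, 0, 0.05, 0.049, 0, 0.026, 0, 0.05, 0.066, 0, 0.032, 0, 0.05, 0.084, 0, 0.037, 0, 0.05, 0.102, 0, 0.04, 0, 0.05, 0.12, 0, 0.041, 0, 0.05, 0.139, 0, 0.042, 0, 0.05, 0.157, 0, 0.04, 0, 0.05, 0.175, 0, 0.038, 0, 0.05, 0.193, 0, 0.033, 0, 0.05, 0.202, 0, 0.031, 0, 0.05],
)

```text
t: 18.22
eef_pos: [685.0, -129.9, 111.6]
tcp_rot: [3.141, -0.0, 1.571]
ft_force: [-3.5, 0.0, 3.8]
opening: 0.149
grip_force: 30.0
```

Call:
servo_tool(
  moves=[0, 0, 0, 0, 0.4, 0, 0, 0, 0, 0.4, 0, 0, 0, 0, 0.4, 0, 0, 0, 0, 0.4, 0, 0, 0.06, 0, 0.4, 0, 0, 0.14, 0, 0.4, 0, 0, 0.2, 0, 0.4, -0.06, 0.08, 0.2, 0, 0.4, -0.13, 0.18, 0.2, 0, 0.4, -0.18, 0.27, 0.2, 0, 0.4, -0.204, 0.31, 0.2, 0, 0.4, -0.204, 0.31, 0.2, 0, 0.4],
)

```text
t: 19.22
eef_pos: [600.2, -2.4, 191.3]
tcp_rot: [-3.141, -0.001, 1.574]
ft_force: [0.1, -0.4, 0.3]
opening: 0.4
grip_force: 0.0
```

```bash
python3 - <<'E'
from h import *
s=state(); print(s["eef_pos"],s["opening"])
p,d=read_camera("scene"); P=cloud("scene",d); H,S,V=cv2.split(cv2.cvtColor(p,cv2.COLOR_BGR2HSV))
m=(S>140)&((H<8)|(H>172))&(V>90)
for q,t,c in comps(m,30): print(c.round(),t[4],np.median(P[q],0).round(1))
m=(V<50)&(P[...,2]>88)&(P[...,2]<110)&(abs(P[...,0]-602)<25)&(abs(P[...,1]+6)<60)
for q,t,c in comps(m,15): print("dark",c.round(),t[4],P[q].mean(0).round(1),np.ptp(P[q],axis=0).round(1))
cv2.imwrite("pics/a3.png",cv2.resize(p[100:300,160:400],(720,600)))
E
```

```text
[600.20059058  -2.44254621 191.31806282] 0.3998082086695486
[193.  46.] 98 [ 942.9 -342.3  163.3]
[375.  62.] 263 [ 557.6 -726.4    7.1]
[248. 125.] 34 [ 679.9 -131.5  132.3]
[193. 314.] 153 [560.4 311.   89.4]
dark [257. 183.] 77 [598.9  -6.   98. ] [11.  69.3  9.3]
```

View pics/a3.png

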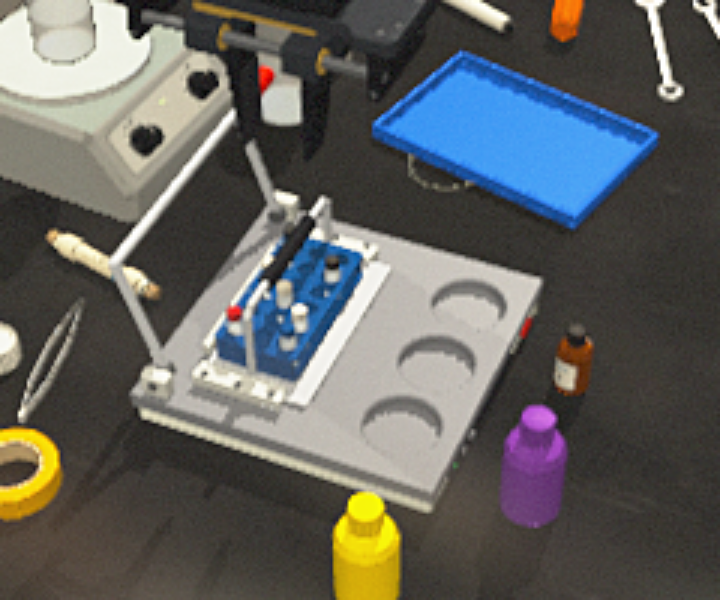

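The bar is up and back, with the sleeve at about (680,-131,132), and the carrier's black handle is at about (602,-6). I'll descend on the handle.

Call:
servo_tool(
  moves=[0, 0, 0, 0, 0.4, 0, 0, -0.06, 0, 0.4, 0, 0, -0.12, 0, 0.4, 0, 0, -0.18, 0, 0.4, 0, 0, -0.24, 0, 0.4, 0, 0, -0.28, 0, 0.4, 0, 0, -0.289, 0, 0.4, 0, 0, -0.289, 0, 0.05, 0, 0, -0.289, 0, 0.05, 0, 0, -0.289, 0, 0.05, 0, 0, -0.289, 0, 0.05, 0, 0, -0.289, 0, 0.05],
)

```text
t: 20.27
eef_pos: [603.2, -6.3, 76.1]
tcp_rot: [3.14, 0.0, 1.571]
ft_force: [-0.3, -1.3, 3.6]
opening: 0.118
grip_force: 30.0
```

Call:
servo_tool(
  moves=[-0.01, 0, 0, 0, 0.05, -0.03, 0, 0, 0, 0.05, -0.055, 0, 0, 0, 0.05, -0.08, 0, 0, 0, 0.05, -0.105, 0, 0, 0, 0.05, -0.13, 0, 0, 0, 0.05, -0.155, 0, 0, 0, 0.05, -0.18, 0, 0, 0, 0.05, -0.205, 0, 0, 0, 0.05, -0.23, 0, 0, 0, 0.05, -0.25, 0, 0, 0, 0.05, -0.25, 0, 0, 0, 0.05],
)

```text
t: 21.27
eef_pos: [501.7, -6.1, 76.0]
tcp_rot: [3.14, 0.0, 1.571]
ft_force: [-2.0, -1.0, 10.8]
opening: 0.117
grip_force: 30.0
```

Call:
servo_tool(
  moves=[0, 0, 0.02, 0, 0.05, 0, 0, 0.06, 0, 0.05, 0, 0, 0.11, 0, 0.05, 0, 0, 0.16, 0, 0.05, 0, 0, 0.21, 0, 0.05, 0, 0, 0.25, 0, 0.05, 0, 0, 0.25, 0, 0.05, 0, 0, 0.25, 0, 0.05],
)

```text
t: 21.93
eef_pos: [502.3, -6.0, 175.2]
tcp_rot: [3.141, 0.0, 1.571]
ft_force: [-0.1, 0.7, -4.0]
opening: 0.116
grip_force: 30.0
```

```bash
python3 - <<'E'
from h import *
s=state(); print(s["eef_pos"],s["opening"],s["ft_force"],s["joints"])
p,d=read_camera("scene")
cv2.imwrite("pics/a4.png",cv2.resize(p[80:300,160:440],(700,550)))
E
```

```text
[502.25017855  -6.02100496 175.21952874] 0.11622767902765226 [-0.10260943  0.68132872 -4.01693208] [-1.43571763e-01  3.67312291e-01  1.90186067e+00  1.15985586e-05
  8.71860338e-01 -1.43595686e-01]
```

View pics/a4.png

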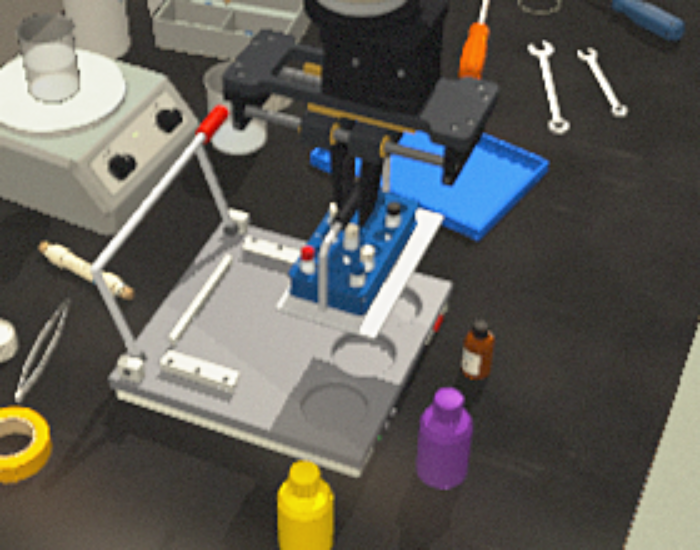

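Call:
servo_tool(
  moves=[0.005, -0.03, 0, 0.02, 0.05, 0.01, -0.08, 0, 0.055, 0.05, 0.02, -0.15, 0, 0.09, 0.05, 0.03, -0.22, 0, 0.128, 0.05, 0.04, -0.29, 0, 0.166, 0.05, 0.05, -0.36, 0, 0.204, 0.05, 0.06, -0.43, 0, 0.242, 0.05, 0.07, -0.5, 0, 0.28, 0.05, 0.08, -0.57, 0, 0.318, 0.05, 0.09, -0.63, 0, 0.356, 0.05, 0.098, -0.68, 0, 0.394, 0.05, 0.098, -0.7, 0, 0.427, 0.05],
)

```text
t: 22.98
eef_pos: [541.5, -288.4, 172.8]
tcp_rot: [3.141, -0.002, 2.917]
ft_force: [-0.5, 0.8, -2.9]
opening: 0.118
grip_force: 30.0
```

```bash
python3 - <<'E'
from h import *
s=state(); print(s["eef_pos"],s["tcp_rot"],s["opening"],s["joints"])
p,d=read_camera("scene")
cv2.imwrite("pics/a5.png",cv2.resize(p[60:280,160:440],(700,550)))
E
```

```text
[ 541.53889692 -288.41596438  172.83854887] [ 3.14096719e+00 -2.31008792e-03  2.91675548e+00] 0.11792775356919782 [-5.96875293e-01  5.18497108e-01  1.63348908e+00 -3.07094116e-04
  9.91985906e-01 -1.94266543e+00]
```

View pics/a5.png

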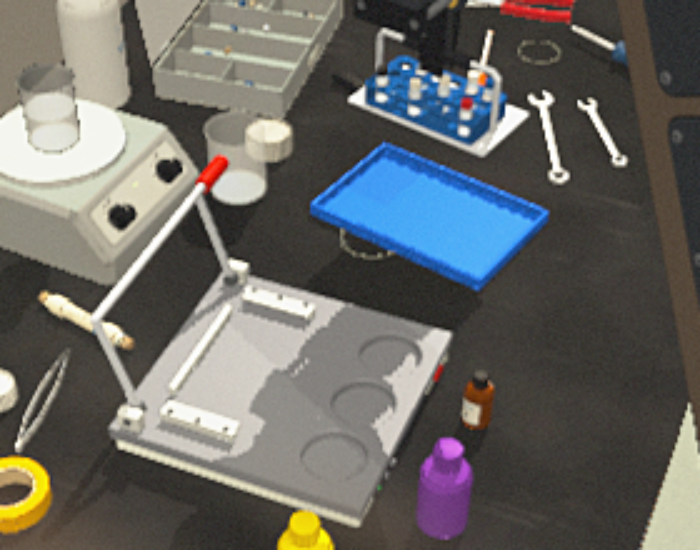

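Call:
servo_tool(
  moves=[0, 0, 0, 0, 0.05, 0, 0, -0.05, 0, 0.05, 0, 0, -0.11, 0, 0.05, 0, 0, -0.17, 0, 0.05, 0, 0, -0.23, 0, 0.05, 0, 0, -0.28, 0, 0.05, 0, 0, -0.305, 0, 0.05, 0, 0, -0.314, 0, 0.05, 0, 0, -0.314, 0, 0.05, 0, 0, -0.314, 0, 0.4, 0, 0, -0.314, 0, 0.4, 0, 0, -0.314, 0, 0.4],
)

```text
t: 24.03
eef_pos: [542.3, -286.1, 50.1]
tcp_rot: [-3.141, 0.001, 2.912]
ft_force: [-0.7, 0.3, -0.2]
opening: 0.271
grip_force: 0.0
```

Call:
servo_tool(
  moves=[0, 0, 0, 0, 0.4, 0, 0, 0.05, 0, 0.4, 0, 0, 0.12, 0, 0.4, 0, 0, 0.2, 0, 0.4, 0, 0.03, 0.26, 0, 0.4, 0, 0.12, 0.26, -0.02, 0.4, 0, 0.22, 0.26, -0.055, 0.4, 0, 0.32, 0.26, -0.094, 0.4, 0, 0.42, 0.26, -0.133, 0.4, 0, 0.52, 0.26, -0.172, 0.4, 0, 0.62, 0.26, -0.211, 0.4, 0, 0.72, 0.26, -0.25, 0.4],
)

```text
t: 25.03
eef_pos: [541.8, -3.6, 153.9]
tcp_rot: [3.141, 0.001, 2.15]
ft_force: [1.2, -0.7, -0.1]
opening: 0.401
grip_force: 0.0
```

```bash
python3 - <<'E'
from h import *
s=state(); print(s["eef_pos"],s["tcp_rot"],s["opening"],s["ft_force"])
p,d=read_camera("top"); P=cloud("top",d); Z=P[...,2]
m=np.zeros(Z.shape,bool); m[170:300,370:490]=1; m&=(Z>60)&(Z<80)
print("handle in tray",m.sum(),P[m].mean(0).round(1) if m.any() else "",np.percentile(Z[m],98) if m.any() else "")
q,_=read_camera("scene")
cv2.imwrite("pics/a6.png",np.hstack([cv2.resize(p[150:330,110:490],(400,190)),cv2.resize(q[60:280,160:440],(400,314))[:190]]) if 0 else np.vstack([cv2.resize(p[150:330,110:490],(600,284)),cv2.resize(q[90:220,160:440],(600,279))]))
E
```

```text
[541.83804688  -3.56700027 153.89130715] [3.14086425e+00 5.23950436e-04 2.15002105e+00] 0.40133297956031455 [ 1.1990606  -0.71766797 -0.06999862]
handle in tray 284 [ 539.8 -283.6   71.4] 76.63030740891854
```

View pics/a6.png

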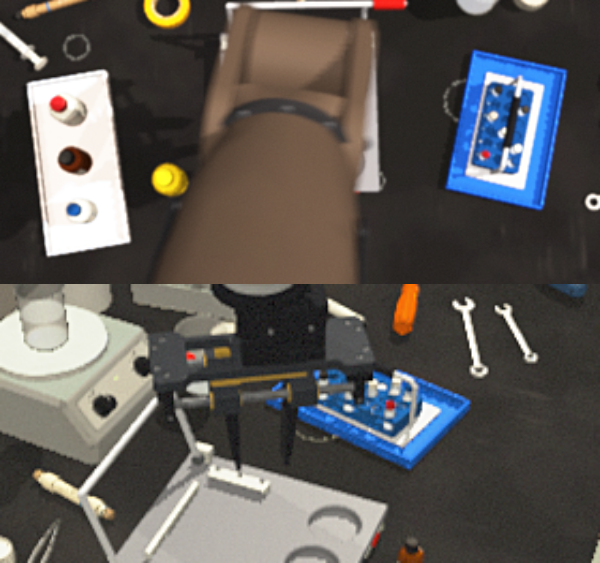

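The carrier lies flat in the blue tray at crop (510,125), and all three bottles stand in the white tray at crop (60,105), (70,160) and (75,210). The bottles go back now, blue first.

Call:
servo_tool(
  moves=[-0.02, 0.05, 0, -0.035, 0.55, -0.06, 0.14, 0, -0.07, 0.55, -0.1, 0.23, 0, -0.105, 0.55, -0.14, 0.32, 0, -0.14, 0.55, -0.18, 0.41, 0, -0.177, 0.55, -0.22, 0.5, -0.01, -0.177, 0.55, -0.25, 0.59, -0.02, -0.177, 0.55, -0.28, 0.67, -0.033, -0.177, 0.55, -0.288, 0.708, -0.033, -0.177, 0.55, -0.288, 0.708, -0.033, -0.177, 0.55, -0.288, 0.708, -0.033, -0.177, 0.55, -0.288, 0.708, -0.1, -0.177, 0.55],
)

```text
t: 26.13
eef_pos: [429.2, 278.0, 116.6]
tcp_rot: [3.135, -0.003, 1.601]
ft_force: [1.4, 0.8, -0.5]
opening: 0.55
grip_force: 0.0
```

Call:
servo_tool(
  moves=[0, 0, -0.06, 0, 0.55, 0, 0, -0.13, 0, 0.55, 0, 0, -0.18, 0, 0.55, 0, 0, -0.21, 0, 0.55, 0, 0, -0.225, 0, 0.55, 0, 0, -0.225, 0, 0.55, 0, 0, -0.225, 0, 0.28, 0, 0, -0.225, 0, 0.28, 0, 0, -0.225, 0, 0.28, 0, 0, -0.225, 0, 0.28, 0, 0, -0.225, 0, 0.28, 0, 0, -0.225, 0, 0.28],
)

```text
t: 27.13
eef_pos: [427.3, 277.9, 24.3]
tcp_rot: [3.14, -0.0, 1.601]
ft_force: [0.8, -2.0, 8.6]
opening: 0.353
grip_force: 30.0
```

The TCP is 7 mm off in y because the previous call did not reach its last row. I'll regrip centred.

Call:
servo_tool(
  moves=[0, 0, 0, 0, 0.55, 0, 0, 0, 0, 0.55, 0, 0, 0, 0, 0.55, 0, 0, 0, 0, 0.55, 0, 0.01, 0, -0.005, 0.55, 0, 0.018, 0, -0.0096, 0.55, 0, 0.018, 0, -0.0096, 0.55, 0, 0.018, 0, -0.0096, 0.28, 0, 0.018, 0, -0.0096, 0.28, 0, 0.018, 0, -0.0096, 0.28, 0, 0.018, 0, -0.0096, 0.28, 0, 0.018, 0, -0.0096, 0.28],
)

```text
t: 28.13
eef_pos: [426.9, 285.0, 23.4]
tcp_rot: [-3.142, 0.0, 1.57]
ft_force: [-0.5, 0.0, -0.4]
opening: 0.355
grip_force: 30.0
```

Call:
servo_tool(
  moves=[0, 0, 0.05, 0, 0.28, 0, 0, 0.14, 0, 0.28, 0, 0, 0.23, 0, 0.28, 0.01, -0.05, 0.29, 0, 0.28, 0.02, -0.13, 0.29, 0, 0.28, 0.04, -0.23, 0.29, 0, 0.28, 0.06, -0.33, 0.29, 0, 0.28, 0.08, -0.43, 0.29, 0, 0.28, 0.1, -0.53, 0.29, 0, 0.28, 0.12, -0.63, 0.29, 0, 0.28, 0.14, -0.7, 0.29, 0, 0.28, 0.15, -0.75, 0.29, 0, 0.28],
)

```text
t: 29.13
eef_pos: [487.4, -17.8, 139.5]
tcp_rot: [3.141, 0.0, 1.568]
ft_force: [0.5, 0.1, -0.4]
opening: 0.355
grip_force: 30.0
```

Call:
servo_tool(
  moves=[0.003, -0.08, 0, 0, 0.28, 0.003, -0.137, 0, 0, 0.28, 0.003, -0.137, 0, 0, 0.28, 0.003, -0.137, 0, 0, 0.28],
)

```text
t: 29.47
eef_pos: [487.9, -70.7, 139.3]
tcp_rot: [-3.141, -0.0, 1.568]
ft_force: [-0.3, 0.3, -0.5]
opening: 0.355
grip_force: 30.0
```

Call:
servo_tool(
  moves=[0, 0, -0.06, 0, 0.28, 0, 0, -0.13, 0, 0.28, 0, 0, -0.18, 0, 0.28, 0, 0, -0.22, 0, 0.28, 0, 0, -0.24, 0, 0.28, 0, 0, -0.247, 0, 0.28, 0, 0, -0.247, 0, 0.28, 0, 0, -0.247, 0, 0.55, 0, 0, -0.247, 0, 0.55, 0, 0, -0.247, 0, 0.55, 0, 0, -0.247, 0, 0.55, 0, 0, -0.247, 0, 0.55],
)

```text
t: 30.47
eef_pos: [488.2, -69.7, 40.9]
tcp_rot: [3.141, 0.0, 1.57]
ft_force: [0.6, 0.1, -0.7]
opening: 0.547
grip_force: 0.0
```

Call:
servo_tool(
  moves=[0, 0, 0.06, 0, 0.58, 0, 0, 0.15, 0, 0.58, 0, 0, 0.23, 0, 0.58, 0, 0.05, 0.25, 0, 0.58, 0, 0.14, 0.25, 0, 0.58, 0, 0.24, 0.25, 0, 0.58, 0, 0.34, 0.25, 0, 0.58, 0, 0.44, 0.25, 0, 0.58, 0, 0.54, 0.25, 0, 0.58, 0.01, 0.64, 0.25, 0, 0.58, 0.015, 0.73, 0.25, 0, 0.58, 0.015, 0.8, 0.25, 0, 0.58],
)

```text
t: 31.47
eef_pos: [494.0, 253.0, 140.8]
tcp_rot: [3.141, -0.0, 1.571]
ft_force: [1.2, -0.2, 0.6]
opening: 0.58
grip_force: 0.0
```

Call:
servo_tool(
  moves=[0, 0.08, 0, 0, 0.58, 0, 0.1165, 0, 0, 0.58, 0, 0.1165, 0, 0, 0.58, 0, 0.1165, 0, 0, 0.58],
)

```text
t: 31.8
eef_pos: [493.7, 296.7, 140.4]
tcp_rot: [-3.141, 0.0, 1.572]
ft_force: [-1.3, 0.7, -0.3]
opening: 0.58
grip_force: 0.0
```

Call:
servo_tool(
  moves=[0, 0, -0.06, 0, 0.58, 0, 0, -0.15, 0, 0.58, 0, 0, -0.22, 0, 0.58, 0, 0, -0.27, 0, 0.58, 0, 0, -0.292, 0, 0.58, 0, 0, -0.292, 0, 0.58, 0, 0, -0.292, 0, 0.3, 0, 0, -0.292, 0, 0.3, 0, 0, -0.292, 0, 0.3, 0, 0, -0.292, 0, 0.3, 0, 0, -0.292, 0, 0.3, 0, 0, -0.292, 0, 0.3],
)

```text
t: 32.8
eef_pos: [494.6, 297.0, 25.1]
tcp_rot: [3.14, -0.001, 1.57]
ft_force: [-1.0, -2.5, 8.8]
opening: 0.377
grip_force: 30.0
```

Call:
servo_tool(
  moves=[0, 0, 0.05, 0, 0.3, 0, 0, 0.14, 0, 0.3, 0, 0, 0.23, 0, 0.3, 0, -0.05, 0.29, 0, 0.3, 0, -0.13, 0.29, 0, 0.3, 0, -0.23, 0.29, 0, 0.3, 0, -0.33, 0.29, 0, 0.3, 0, -0.43, 0.29, 0, 0.3, -0.01, -0.53, 0.29, 0, 0.3, -0.015, -0.63, 0.29, 0, 0.3, -0.015, -0.7, 0.29, 0, 0.3, -0.015, -0.74, 0.29, 0, 0.3],
)

```text
t: 33.8
eef_pos: [487.8, -1.9, 140.4]
tcp_rot: [3.141, 0.0, 1.568]
ft_force: [-0.4, -0.1, -0.4]
opening: 0.373
grip_force: 30.0
```

Call:
servo_tool(
  moves=[0, -0.019, 0, 0, 0.3, 0, -0.019, 0, 0, 0.3, 0, -0.019, 0, 0, 0.3, 0, -0.019, 0, 0, 0.3],
)

```text
t: 34.13
eef_pos: [488.1, -5.7, 139.9]
tcp_rot: [3.141, -0.0, 1.571]
ft_force: [0.1, -0.3, -0.9]
opening: 0.377
grip_force: 30.0
```

Call:
servo_tool(
  moves=[0, -0.002, -0.06, 0, 0.3, 0, -0.002, -0.13, 0, 0.3, 0, -0.002, -0.18, 0, 0.3, 0, -0.002, -0.22, 0, 0.3, 0, -0.002, -0.24, 0, 0.3, 0, -0.002, -0.247, 0, 0.3, 0, -0.002, -0.247, 0, 0.3, 0, -0.002, -0.247, 0, 0.58, 0, -0.002, -0.247, 0, 0.58, 0, -0.002, -0.247, 0, 0.58, 0, -0.002, -0.247, 0, 0.58, 0, -0.002, -0.247, 0, 0.58],
)

```text
t: 35.13
eef_pos: [488.2, -7.5, 41.2]
tcp_rot: [3.141, 0.0, 1.57]
ft_force: [-0.3, -0.2, 0.4]
opening: 0.576
grip_force: 0.0
```

Call:
servo_tool(
  moves=[0, 0, 0.06, 0, 0.6, 0, 0, 0.15, 0, 0.6, 0, 0, 0.23, 0, 0.6, 0.01, 0.05, 0.25, 0, 0.6, 0.03, 0.14, 0.25, 0, 0.6, 0.06, 0.24, 0.25, 0, 0.6, 0.09, 0.34, 0.25, 0, 0.6, 0.12, 0.44, 0.25, 0, 0.6, 0.15, 0.54, 0.25, 0, 0.6, 0.18, 0.64, 0.25, 0, 0.6, 0.19, 0.72, 0.25, 0, 0.6, 0.19, 0.76, 0.25, 0, 0.6],
)

```text
t: 36.13
eef_pos: [564.3, 300.0, 140.7]
tcp_rot: [3.141, -0.001, 1.572]
ft_force: [0.2, -0.2, -0.4]
opening: 0.597
grip_force: 0.0
```

Call:
servo_tool(
  moves=[0, 0.031, 0, 0, 0.6, 0, 0.031, 0, 0, 0.6, 0, 0.031, 0, 0, 0.6, 0, 0.031, 0, 0, 0.6],
)

```text
t: 36.47
eef_pos: [564.0, 307.4, 141.1]
tcp_rot: [-3.141, 0.0, 1.569]
ft_force: [-0.3, -0.1, -0.8]
opening: 0.597
grip_force: 0.0
```

Call:
servo_tool(
  moves=[0, 0, -0.06, 0, 0.6, 0, 0, -0.15, 0, 0.6, 0, 0, -0.22, 0, 0.6, 0, 0, -0.27, 0, 0.6, 0, 0, -0.292, 0, 0.6, 0, 0, -0.292, 0, 0.6, 0, 0, -0.292, 0, 0.3, 0, 0, -0.292, 0, 0.3, 0, 0, -0.292, 0, 0.3, 0, 0, -0.292, 0, 0.3, 0, 0, -0.292, 0, 0.3, 0, 0, -0.292, 0, 0.3],
)

```text
t: 37.47
eef_pos: [564.7, 309.0, 25.8]
tcp_rot: [3.139, -0.001, 1.57]
ft_force: [0.1, -2.5, 6.5]
opening: 0.416
grip_force: 30.0
```

Call:
servo_tool(
  moves=[0, 0, 0.05, 0, 0.3, 0, 0, 0.14, 0, 0.3, 0, 0, 0.23, 0, 0.3, -0.01, -0.05, 0.29, 0, 0.3, -0.04, -0.13, 0.29, 0, 0.3, -0.07, -0.22, 0.29, 0, 0.3, -0.1, -0.31, 0.29, 0, 0.3, -0.13, -0.4, 0.29, 0, 0.3, -0.16, -0.49, 0.29, 0, 0.3, -0.18, -0.57, 0.29, 0, 0.3, -0.19, -0.61, 0.29, 0, 0.3, -0.19, -0.634, 0.29, 0, 0.3],
)

```text
t: 38.47
eef_pos: [487.4, 53.5, 140.9]
tcp_rot: [3.141, 0.0, 1.568]
ft_force: [0.4, -0.1, -0.9]
opening: 0.417
grip_force: 30.0
```

Call:
servo_tool(
  moves=[0, 0, 0, 0, 0.3, 0, 0, 0, 0, 0.3, 0, 0, 0, 0, 0.3],
)

```text
t: 38.72
eef_pos: [488.5, 56.1, 140.3]
tcp_rot: [3.141, -0.0, 1.571]
ft_force: [0.4, -1.0, -0.4]
opening: 0.418
grip_force: 30.0
```

Call:
servo_tool(
  moves=[0, 0, -0.06, 0, 0.3, 0, 0, -0.13, 0, 0.3, 0, 0, -0.18, 0, 0.3, 0, 0, -0.22, 0, 0.3, 0, 0, -0.24, 0, 0.3, 0, 0, -0.247, 0, 0.3, 0, 0, -0.247, 0, 0.3, 0, 0, -0.247, 0, 0.6, 0, 0, -0.247, 0, 0.6, 0, 0, -0.247, 0, 0.6, 0, 0, -0.247, 0, 0.6, 0, 0, -0.247, 0, 0.6],
)

```text
t: 39.72
eef_pos: [488.2, 55.4, 41.6]
tcp_rot: [3.141, 0.0, 1.57]
ft_force: [0.2, 0.3, 0.4]
opening: 0.596
grip_force: 0.0
```

Call:
servo_tool(
  moves=[0, 0, 0.06, 0, 0.6, 0, 0, 0.15, 0, 0.6, 0, 0, 0.24, 0, 0.6, 0, 0.03, 0.3, 0, 0.6, 0, 0.12, 0.3, 0, 0.6, 0, 0.22, 0.3, 0, 0.6, 0, 0.32, 0.3, 0, 0.6, 0, 0.42, 0.3, 0, 0.6, 0, 0.52, 0.3, 0, 0.6, 0, 0.62, 0.3, 0, 0.6, 0, 0.7, 0.3, 0, 0.6, 0, 0.72, 0.3, 0, 0.6],
)

```text
t: 40.72
eef_pos: [487.5, 347.4, 161.3]
tcp_rot: [3.141, -0.001, 1.573]
ft_force: [-0.9, -0.5, -0.3]
opening: 0.599
grip_force: 0.0
```

```bash
python3 - <<'E'
from h import *
s=state(); print(s["t"],s["eef_pos"],s["opening"])
p,d=read_camera("top"); P=cloud("top",d); Z=P[...,2]; q,d2=read_camera("scene"); P2=cloud("scene",d2)
for n,(u0,u1),lo in(("red",(252,284),98),("amb",(284,314),91),("blu",(314,346),86)):
    b=np.zeros(Z.shape,bool); b[236:268,u0:u1]=1; b&=(Z>lo)&(Z<150); print(n,b.sum(),P[b].mean(0).round(1) if b.any() else "")
b=np.zeros(Z.shape,bool); b[170:300,370:490]=1; b&=(Z>60)&(Z<80); print("handle",P[b].mean(0).round(1))
H,S,V=cv2.split(cv2.cvtColor(q,cv2.COLOR_BGR2HSV))
b=(S>140)&((H<8)|(H>172))&(V>90)&(abs(P2[...,1]+123)<30)&(P2[...,2]>60); print("sleeve",b.sum(),np.median(P2[b],0).round(1))
cv2.imwrite("pics/a7.png",np.vstack([cv2.resize(p[120:310,180:480],(480,304)),cv2.resize(q[90:270,160:440],(480,290))]))
E
```

```text
40.7167 [487.54599495 347.39818007 161.30343819] 0.5991516740223668
red 94 [487.9  55.7 106.9]
amb 76 [488.3  -7.3  98.9]
blu 65 [488.  -69.7  93.7]
handle [ 539.8 -283.6   71.5]
sleeve 0 [nan nan nan]
  return _methods._mean(a, axis=axis, dtype=dtype,
  ret = um.true_divide(
```

View pics/a7.png

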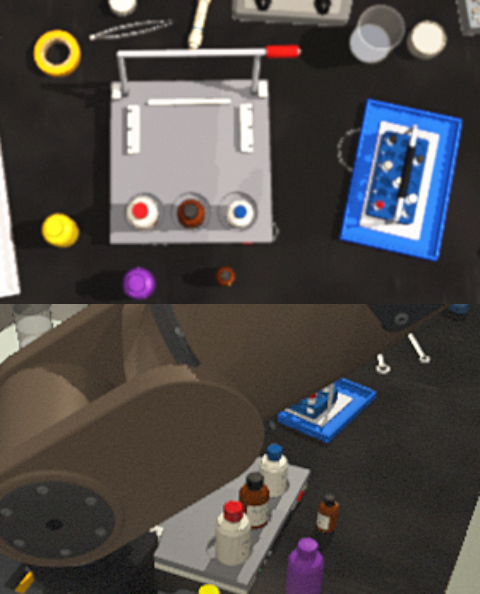

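Red, amber and blue stand upright in their pockets at crop (141,211), (191,212) and (240,211), within 1 mm of their starting positions and heights. The bar is up (sleeve at crop (283,51)), the carrier is flat in the blue tray, and the beaker and tape are undisturbed.

```bash
python3 -c "
from cell import *
print(job_done())"
```

```text
the job is handed in; nothing more can be done
None
```

I handed the job in at about 41 s of the 141 s allowed, with no verdict returned: on the last pictures the carrier lies flat in the blue tray, each bottle is upright in its own pocket, the bar is up, and the beaker and tape look unmoved.

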